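# Test-thread the thumb screws at the parts counter

### The arm

A 7-joint arm with a two-finger parallel gripper is mounted at the origin on the work surface. World frame = base frame: x ahead of the robot, y to its left, z up, the work surface at z = 0. Lengths are in mm, angles in rad, forces in N, time in s.
With the tool pointing down it reaches from about 425 to 800 mm from the base axis. Payload 8.3 kg.
Tool frame: the origin (TCP) lies between the finger pads; the fingertips stand env.tip_extent ahead of it and the grasp point (between the pads) lies 3 mm ahead of it (env.tip_extent is the distance from the TCP to the fingertips, in mm); z points along the fingers, y is the line along which they close (so a half turn about z gives the same grasp; the last joint's range is limited). The gripper opens to 85 mm and grips with 20 to 120 N. Pads are 22 mm wide; open, the fingers measure 114 mm over their backs; the gripper's body (76 mm by 85 mm) begins 54 mm behind the grasp point. The pads swing forward as they close: fully open they stand 13 mm farther back than shut.
Start: joints at [1.149, 0.383, 0.016, 1.37, -0.006, 1.388, -0.046], TCP at [219.504, -585.169, 253.279] pointing down, gripper open.
Joint ranges: [-2.95, 2.95], [-0.25, 2.06], [-1.52, 1.56], [0.18, 2.33], [-1.44, 4.58], [0.02, 2.06], [-3.01, 3.01]. Speed limits (rad/s): [2.39, 2.39, 3.01, 3.01, 3.14, 3.14, 3.14].

### API

Orientations are given as a unit quaternion [w, x, y, z].
In Python, from rig import env gives the robot as it stands.
- The arm moves only by the shell command python3 -m handwheel 'ROWS' [FORCE]. ROWS is text: rows parted by semicolons, each of 7 numbers parted by spaces: the opening, from 0 (shut) to 1 (fully open), then the shift along the tool's x, y, z in m, then the turn, a rotation vector about the tool's x, y, z in rad. A call has exactly 5 rows; each row is the pose to reach, as a shift and turn from the pose commanded when the call began, along the tool's axes at that moment; what a row does not reach only later rows make up. A row lasts 1/10 s, in which the tool goes at most 50 mm and 8.59 degrees, less where a joint would pass 70% of its speed; a pose out of reach is approached as far as the arm can. A call with a gripper value outside its range is refused whole. The fingers move at their own pace and stop on an object; FORCE is the grip in N (left out, the last holds). Time passes only in rows, so rows that repeat a pose let the fingers close, or fill a call up. It gives the time, the measured TCP pose, the force, the opening and the grip force at its end, in the units of the state.
- env.get_state(): the state, without advancing time (a new reading comes with each control period).
- env.grab_frame(name): name is "scene" or "top" or "wrist"; returns a dict with "frame" (400x640x3 uint8, red, green, blue), "mtx" (3x3 intrinsics, pixels), "pose" (4x4, takes a point from camera to world coordinates). Camera axes: x right, y down, z forward; pixel columns grow to the right and rows downward; lengths in mm; the calibration is good to about 2 mm. A picture is of the moment at which its call begins. There is no depth.
- env.close_job(): hands the job in; it is judged then, once.
The state is a dict: "time_s": time; "joints": joint angles; "joint_velocities": joint speeds; "joint_efforts": joint torques, N m; "tool_pos": TCP position; "ee_rot": TCP orientation; "wrist_force": force on the tool from outside, world axes, zero at the start; "torque": the same for the moment, N m; "opening": finger opening in mm; "grasp_force": force on a finger pad.
Only numpy, scipy, OpenCV 4.12 (cv2) and the standard library are available. Lean on these libraries where they do the work, as an engineer would, in place of code of your own. Each camera call takes 0.05 s, during which the arm holds its last target. There are 200 camera calls.

### The job

Two brass thumb screws hang in the rack; find the one whose shank fits the gauge nut and try it: lower it fully home in the nut with its thumb plate lying along the length of the gauge's base plate, then, still home, turn it a quarter turn so that the thumb plate stands across the base plate. As it turns freely, draw it out and leave it tip down in the steel keep cup. The screw that is too thick for the nut must be left hanging in its hole in the rack.

Things in the scene. Friction and masses are not known exactly. Their poses are not given: they have to be found in the camera images.
- slim_head (a point): slim brass thumb screw hanging tip down in a rack hole, 160 g, 80 mm long: shank dia 16, 40 long (tip tapers to 6), collar dia 38, 5 thick, upright thumb plate 36 wide (x), 12 thick (y), 35 high, to be gripped by its flat faces. Point: plate's middle, on the axis, 62 mm above the tip, 22 above the collar's underside, 17 above its top. z up the screw. Lift 50 mm to clear the rack
- thick_head (a point): same point (62 mm above the tip) on the too thick brass thumb screw in the other rack hole, 90 mm away: shank dia 27, collar dia 44, thumb plate 46 wide (x), 18 thick (y), 35 high; 80 mm long. z up. Either screw may be in either hole. The rack: fixed raised aluminium plate 66 by 180 mm, top 62 mm above the counter, two round 31 mm holes
- gauge_mouth (a point): centre of the hole's mouth, in the top face of the gauge nut, 54 mm above the counter: upright long hex steel nut, 38 mm across flats, fixed on a dark base plate 110 (x) by 60 (y) by 8 mm. Hole 22 mm across flats, 46 deep, smooth (no helix: the screw slides straight in and turns freely). z up, x along the base plate. Screw home: collar on the nut, slim_head 22 mm above this point
- cup_floor (a point): centre of the inner floor of the keep cup, a plain round open steel cup fixed on the counter: outside diameter 72 mm, wall 4 mm, rim 40 mm above this point, which lies 5 mm above the counter. A screw let go in it tip down leans on the rim, which is fine. z up
There are look-alikes about, which are no part of the job. Leave any purple or red look-alike of the part that bears slim_head alone.

How it is judged:
By the outcome, as a careful person would: the job done as asked, in the order asked, and still so for the second after the job is handed in, with the robot touching nothing.
It also fails if it takes over 51 s, if anything falls off the work surface, if the arm or the gripper's body presses on something with over 40 N, if the wrist force passes 120 N, or if a joint passes its speed limit or range.

## Working session

There is one attempt and no reset: what is moved stays moved. The work goes in short steps, Python scripts to look and compute and a shell command to move; the robot and the scene stay as the last step left them, time stands still between calls to the robot, and variables do not carry over. Pictures are saved under pics/ and viewed, at most 10 in all, crops included, and the job is handed in when it is done.

```bash
mkdir -p pics; ls
python3 - <<'E'
from rig import env
import cv2,numpy as np
for n in("scene","top"):
    f=env.grab_frame(n); cv2.imwrite(f"pics/{n}0.png",f["frame"][:,:,::-1]); print(n,f["mtx"].round(2).tolist(),f["pose"].round(4).tolist())
s=env.get_state(); print(s, env.tip_extent)
E
```

```text
pics
scene [[434.67, 0.0, 317.35], [0.0, 434.67, 196.2], [0.0, 0.0, 1.0]] [[0.7421, 0.4241, -0.5192, 1106.0063], [0.6701, -0.4504, 0.59, -593.6588], [0.0164, -0.7857, -0.6184, 704.7953], [0.0, 0.0, 0.0, 1.0]]
top [[481.46, 0.0, 323.07], [0.0, 481.46, 204.68], [0.0, 0.0, 1.0]] [[0.0037, -0.9901, 0.1404, 408.6304], [-0.9999, -0.0023, 0.0106, -15.9456], [-0.0102, -0.1405, -0.99, 1218.0543], [0.0, 0.0, 0.0, 1.0]]
{'time_s': 0.1, 'joints': array([ 1.14909866,  0.38415383,  0.01638638,  1.37104661, -0.00633226,
        1.38822089, -0.04650768]), 'joint_velocities': array([ 1.98900873e-03, -2.28913431e-03, -2.11970628e-04, -2.73867362e-03,
        5.32836473e-04,  6.59310629e-04,  4.88781585e-05]), 'joint_efforts': array([ 4.68209008e-03, -6.29127216e+01,  8.49191565e-01, -3.72753453e+01,
        1.71918684e-02,  1.05486417e-02, -7.48125240e-05]), 'tool_pos': array([ 219.35936398, -584.79008075,  252.38019211]), 'ee_rot': array([-8.76059831e-04,  9.83947241e-01,  1.78457373e-01, -1.58272304e-04]), 'wrist_force': array([-0.07505217,  0.1060979 , -0.39451569]), 'torque': array([-0.04156126, -0.01937191,  0.01204274]), 'grasp_force': 0.0, 'opening': 85.28223257088881} 22.0
```

View pics/scene0.png

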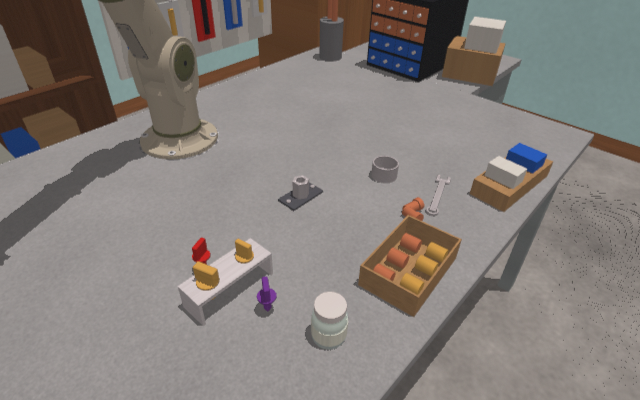

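View pics/top0.png

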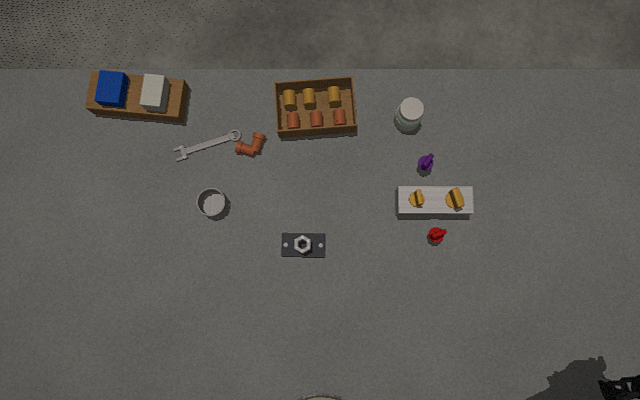

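The slim screw is at about (417,199) in the top view and the thick one at (455,199). The gauge nut is at (303,244) and the cup at (211,203). The red and purple look-alikes stand beside the rack. I'll enlarge these areas.

Run:
```python
import cv2,numpy as np
t=cv2.imread("pics/top0.png"); s=cv2.imread("pics/scene0.png")
def c(i,x,y,w,h,k): return cv2.resize(i[y:y+h,x:x+w],None,fx=k,fy=k,interpolation=cv2.INTER_CUBIC)
# tiles: top rack (395,180) 80x50 ; top gauge (265,220) 80x50; top cup(185,180) 
a=np.hstack([c(t,395,175,80,50,5),c(t,265,220,80,50,5)])
b=np.hstack([c(t,172,178,80,50,5),c(s,185,225,80,50,5)])
d=np.hstack([c(s,265,168,80,50,5),c(s,345,145,80,50,5)])
cv2.imwrite("pics/crop1.png",cv2.resize(np.vstack([a,b,d]),(640,600)) if 0 else np.vstack([a,b]))
cv2.imwrite("pics/crop2.png",d)
```

```text
(no output)
```

View pics/crop1.png

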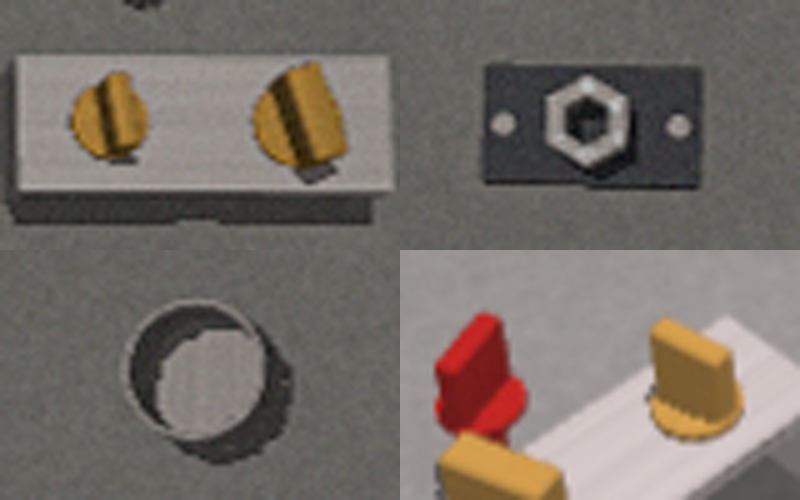

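View pics/crop2.png

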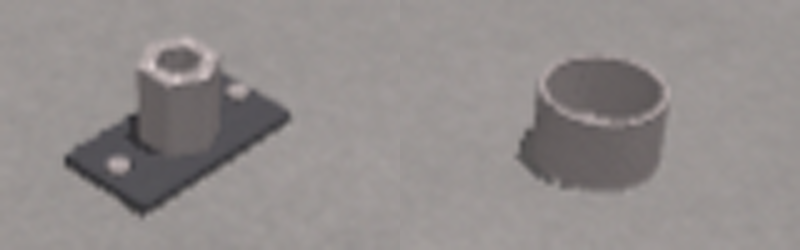

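Pixel readings from the crops, with the plate centre at the top of the slim screw:
- **Slim screw:** top view about (419.5,197.3), scene view (243.3,242.9).
- **Nut mouth:** top view (302.3,243.9), scene view (300.9,179.5).
- **Cup rim:** top view (210.8,201.8), scene view (385.5,162.9).
- **Base plate corners:** top view (281.6,233), (325.4,233.2), (325,257.6) and (281.8,257.2).

```bash
cat > h.py <<'E'
import numpy as np,cv2
from scipy.spatial.transform import Rotation as R
K={"scene":(434.67,317.35,196.2),"top":(481.46,323.07,204.68)}
P={"scene":np.array([[0.7421,0.4241,-0.5192,1106.0063],[0.6701,-0.4504,0.59,-593.6588],[0.0164,-0.7857,-0.6184,704.7953]]),
"top":np.array([[0.0037,-0.9901,0.1404,408.6304],[-0.9999,-0.0023,0.0106,-15.9456],[-0.0102,-0.1405,-0.99,1218.0543]])}
def onz(cam,u,v,z,k=None,p=None):
    f,cx,cy=K[cam] if k is None else (k[0][0],k[0][2],k[1][2]); p=P[cam] if p is None else p
    d=p[:3,:3]@[(u-cx)/f,(v-cy)/f,1]; return (p[:3,3]+d*(z-p[2,3])/d[2])[:2].round(1)
def rot(s): q=s["ee_rot"]; return R.from_quat([q[1],q[2],q[3],q[0]])
def go(s,pos,yaw):  # rows' shift (m) and turn for a vertical tool at TCP pos with tool y at world angle yaw
    r=rot(s); y=np.array([np.cos(yaw),np.sin(yaw),0]); z=np.array([0,0,-1.]); x=np.cross(y,z)
    t=R.from_matrix(np.c_[x,y,z]); rv=(r.inv()*t).as_rotvec()
    return (r.inv().apply(np.array(pos)-s["tool_pos"])/1000).round(4), rv.round(4)
E
python3 - <<'E'
from h import *
print("slim top",onz("top",419.5,197.3,102),onz("scene",243.3,242.9,102),"collar",onz("top",417,199.2,67))
print("nut",onz("top",302.3,243.9,54),onz("scene",300.9,179.5,54))
print("cup",onz("top",210.8,201.8,45),onz("scene",385.5,162.9,45))
c=[onz("top",*p,8) for p in((281.6,233),(325.4,233.2),(325,257.6),(281.8,257.2))];print(c,np.mean(c,0),c[1]-c[0],c[2]-c[3])
print("thick",onz("top",455.5,198.5,67))
from rig import env
s=env.get_state();print(s["tool_pos"],rot(s).as_matrix().round(3).tolist())
f=env.grab_frame("wrist");r=rot(s).as_matrix();p=f["pose"];print((r.T@p[:3,:3]).round(3).tolist(),(r.T@(p[:3,3]-s["tool_pos"])).round(1),f["mtx"][0,0])
E
```

```text
slim top [ 584.9 -229.7] [ 593.4 -228.5] collar [ 585.7 -230.3]
nut [477.9  46.3] [483.1  49.5]
cup [581.5 273.8] [589.1 272.7]
[array([507.9, 101.2]), array([507.7,  -9.1]), array([446.6,  -8.3]), array([447.3,  99.8])] [477.375  45.9  ] [  -0.2 -110.3] [  -0.7 -108.1]
thick [ 587.6 -323.1]
[ 219.35936398 -584.79008075  252.38019211] [[0.936, 0.351, -0.001], [0.351, -0.936, 0.002], [0.0, -0.002, -1.0]]
[[0.001, -0.952, -0.307], [1.0, 0.001, 0.001], [-0.0, -0.307, 0.952]] [  79.3   -0.9 -120.5] 305.2844619357608
```

Run:
```python
from h import *; from rig import env
s=env.get_state(); print(go(s,(588,-229,230),np.radians(-80)))
```

```text
(array([ 0.4702, -0.2037,  0.0228]), array([-0.0015,  0.0002,  0.1843]))
```

```bash
python3 -m handwheel '0.6 0.045 -0.020 0.002 0 0 0; 0.6 0.09 -0.04 0.004 0 0 0; 0.6 0.135 -0.06 0.006 0 0 0; 0.6 0.18 -0.08 0.008 0 0 0; 0.6 0.225 -0.1 0.01 0 0 0'; python3 -m handwheel '0.6 0.045 -0.020 0.003 0 0 0; 0.6 0.09 -0.04 0.006 0 0 0; 0.6 0.135 -0.06 0.008 0 0 0; 0.6 0.18 -0.08 0.010 0 0 0; 0.6 0.225 -0.1 0.012 0 0 0.09'; python3 -m handwheel '0.6 0.02 -0.003 0 0 0 0.094; 0.6 0.02 -0.003 0 0 0 0.094; 0.6 0.02 -0.003 0 0 0 0.094; 0.6 0.02 -0.003 0 0 0 0.094; 0.6 0.02 -0.003 0 0 0 0.094'
python3 - <<'E'
from h import *; from rig import env
f=env.grab_frame("wrist"); cv2.imwrite("pics/w1.png",f["frame"][:,:,::-1]); np.savez("w1",k=f["mtx"],p=f["pose"])
E
```

```text
time_s: 0.65
tool_pos: [396.0, -410.8, 243.1]
ee_rot: [-0.0, 0.984, 0.178, -0.0]
wrist_force: [1.0, -0.3, -0.5]
opening: 51.1
grasp_force: 0.0
time_s: 1.15
tool_pos: [571.5, -238.4, 231.0]
ee_rot: [-0.0, 0.991, 0.134, -0.0]
wrist_force: [0.9, -0.5, -1.1]
opening: 51.4
grasp_force: 0.0
time_s: 1.65
tool_pos: [588.0, -233.4, 231.5]
ee_rot: [0.0, 0.996, 0.086, -0.0]
wrist_force: [-0.9, -0.1, -0.1]
opening: 51.3
grasp_force: 0.0
```

View pics/w1.png

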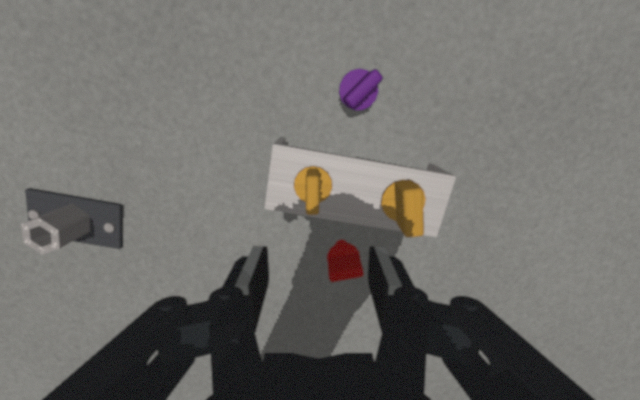

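The wrist view shows the slim screw at (313,185), the thick one at (404,202) and the gauge nut at (45,235). I'll enlarge the slim screw and the nut.

Run:
```python
import cv2,numpy as np
t=cv2.imread("pics/w1.png")
def c(i,x,y,w,h,k): return cv2.resize(i[y:y+h,x:x+w],None,fx=k,fy=k,interpolation=cv2.INTER_CUBIC)
cv2.imwrite("pics/crop3.png",np.hstack([c(t,285,155,50,70,8),c(t,15,200,50,70,8)]))
```

```text
(no output)
```

View pics/crop3.png

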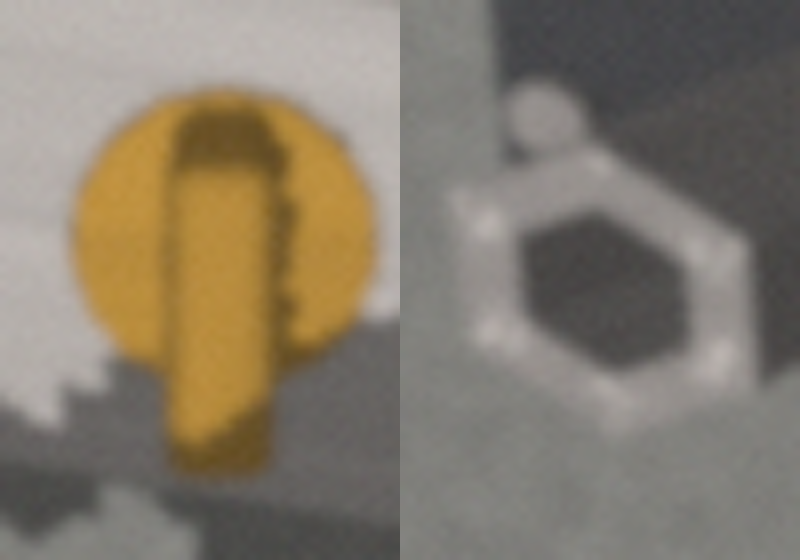

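Run:
```python
from h import *; from rig import env
d=np.load("w1.npz");k,p=d["k"],d["p"]
o=lambda u,v,z:onz("w",u,v,z,k,p)
px=lambda u,v,x0,y0:(x0+u/8-.5,y0+v/8-.5)
a=o(*px(222,168,285,155),102);b=o(*px(219,470,285,155),102);m=(a+b)/2
print(a,b,m,np.linalg.norm(a-b),"angle",np.degrees(np.arctan2(*(a-b)[::-1])))
print("collar",o(*px(225,238,285,155),67),"nut",o(*px(206.5,289,15,200),54))
s=env.get_state();print(s["tool_pos"],go(s,(*m,95),np.arctan2(*(a-b)[::-1])-np.pi/2))
```

```text
[ 606.  -224.5] [ 572.6 -229.9] [ 589.3 -227.2] 33.833710999534155 angle 9.183919250844363
collar [ 589.2 -227.2] nut [479.7  48.8]
[ 588.15419373 -233.19809982  231.56391024] (array([ 0.0022, -0.0058,  0.1366]), array([0.0006, 0.0001, 0.0128]))
```

```bash
python3 -m handwheel '0.6 0.002 -0.006 0.03 0 0 0.013; 0.6 0.002 -0.006 0.07 0 0 0.013; 0.6 0.002 -0.006 0.105 0 0 0.013; 0.6 0.002 -0.006 0.13 0 0 0.013; 0.6 0.002 -0.006 0.1365 0 0 0.013' 60; python3 -m handwheel '0.3 0 0 0 0 0 0; 0 0 0 0 0 0 0; 0 0 0 0 0 0 0; 0 0 0 0 0 0 0; 0 0 0 0 0 0 0' 60
```

```text
time_s: 2.2
tool_pos: [587.5, -225.7, 91.5]
ee_rot: [-0.001, 0.997, 0.08, -0.003]
wrist_force: [-0.3, -0.7, -0.1]
opening: 51.4
grasp_force: 0.0
time_s: 2.7
tool_pos: [591.3, -226.1, 97.2]
ee_rot: [0.001, 0.997, 0.081, 0.002]
wrist_force: [-1.2, -1.6, 7.2]
opening: 10.9
grasp_force: 59.6
```

```bash
python3 -m handwheel '0 0 0 0 0 0 0; 0 0 0 -0.015 0 0 0; 0 0 0 -0.035 0 0 0; 0 0 0 -0.06 0 0 0; 0 0 0 -0.085 0 0 0'; python3 -m handwheel '0 0 0 -0.01 0 0 0; 0 0 0 -0.02 0 0 0; 0 0 0 -0.02 0 0 0; 0 0 0 -0.02 0 0 0; 0 0 0 -0.02 0 0 0'
python3 - <<'E'
from h import *; from rig import env
f=env.grab_frame("wrist"); cv2.imwrite("pics/w2.png",f["frame"][:,:,::-1]); np.savez("w2",k=f["mtx"],p=f["pose"])
s=env.get_state();print(s["tool_pos"],go(s,(479.7,47.8,200),0))
E
```

```text
time_s: 3.2
tool_pos: [589.8, -225.2, 181.7]
ee_rot: [-0.0, 0.997, 0.081, 0.0]
wrist_force: [0.6, -0.7, -1.6]
opening: 11.2
grasp_force: 58.5
time_s: 3.7
tool_pos: [589.4, -225.2, 198.4]
ee_rot: [-0.001, 0.997, 0.081, -0.001]
wrist_force: [-0.2, -0.0, -2.1]
opening: 11.0
grasp_force: 58.6
[ 589.45885907 -225.23510961  198.45488756] (array([-0.0643, -0.2872, -0.0011]), array([-2.3000e-03,  7.0000e-04, -1.4089e+00]))
```

View pics/w2.png

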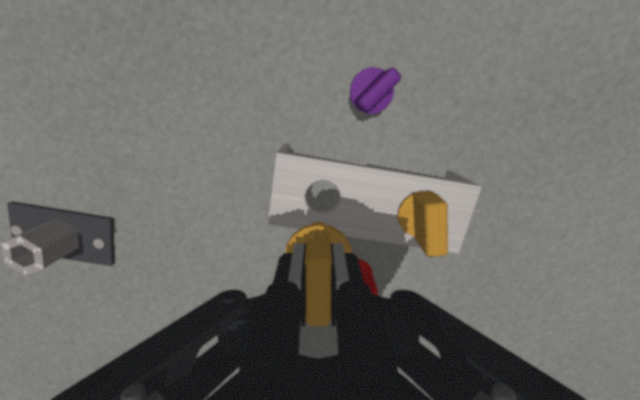

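The slim screw is held. The thick one at (425,220) still hangs, and the empty hole is at (323,195). The collar's far edge is at (318,224), which I'll use to check the offset in the hand.

```bash
python3 - <<'E'
from h import *
d=np.load("w2.npz");k,p=d["k"],d["p"]
o=lambda u,v,z:onz("w",u,v,z,k,p)
e=o(318,224,170.5); x=np.array([np.cos(np.radians(9.3)),np.sin(np.radians(9.3))]);print("edge",e,"centre",e-19*x,"hole",o(323,195,62),"nut",o(24,254.5,54))
E
python3 -m handwheel '0 -0.006 -0.03 0 0 0 -0.14; 0 -0.013 -0.06 0 0 0 -0.28; 0 -0.02 -0.09 0 0 0 -0.42; 0 -0.027 -0.12 0 0 0 -0.56; 0 -0.034 -0.15 0 0 0 -0.70'
python3 - <<'E'
from h import *; from rig import env
s=env.get_state();print(s["tool_pos"],go(s,(479.7,47.8,200),0))
E
```

```text
edge [ 606.5 -221.5] centre [ 587.74974139 -224.5704726 ] hole [ 589.7 -228.6] nut [480.6  46.9]
time_s: 4.25
tool_pos: [531.4, -81.7, 199.1]
ee_rot: [-0.0, 0.907, 0.42, -0.0]
wrist_force: [0.2, -0.2, -1.4]
opening: 10.8
grasp_force: 58.6
[531.37729156 -81.72954855 199.13588283] (array([ 0.0654, -0.1232, -0.0008]), array([-1.000e-03,  2.000e-04, -7.032e-01]))
```

```bash
python3 -m handwheel '0 0.013 -0.025 0 0 0 -0.14; 0 0.026 -0.05 0 0 0 -0.28; 0 0.039 -0.075 0 0 0 -0.42; 0 0.052 -0.1 0 0 0 -0.56; 0 0.0655 -0.123 0 0 0 -0.703'; python3 -m handwheel '0 0 0 0 0 0 0; 0 0 0 0 0 0 0; 0 0 0 0 0 0 0; 0 0 0 0 0 0 0; 0 0 0 0 0 0 0'
python3 - <<'E'
from h import *; from rig import env
f=env.grab_frame("wrist"); t=f["frame"][:,:,::-1]; np.savez("w3",k=f["mtx"],p=f["pose"])
cv2.imwrite("pics/w3.png",cv2.resize(t[140:290,220:420],None,fx=4,fy=4,interpolation=cv2.INTER_CUBIC))
s=env.get_state();print(s["tool_pos"],rot(s).as_matrix().round(3).tolist())
E
```

```text
time_s: 4.75
tool_pos: [480.6, 48.0, 199.3]
ee_rot: [-0.0, 0.707, 0.707, -0.0]
wrist_force: [-0.2, 0.3, -0.6]
opening: 11.1
grasp_force: 58.6
time_s: 5.25
tool_pos: [481.7, 46.1, 199.6]
ee_rot: [-0.0, 0.71, 0.704, -0.0]
wrist_force: [0.0, -0.4, -0.3]
opening: 11.0
grasp_force: 58.7
[481.72741191  46.31161501 199.70348311] [[0.008, 1.0, -0.0], [1.0, -0.008, 0.0], [0.0, -0.0, -1.0]]
```

View pics/w3.png

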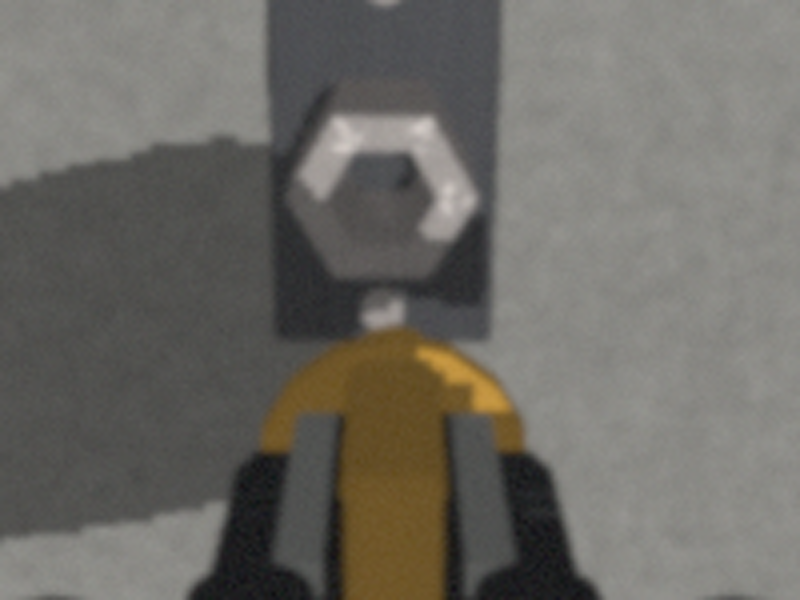

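The nut's outer hex is centred at crop (384,195), the collar's far edge is at (394,330), and the base plate lies straight in the view.

Run:
```python
from h import *; from rig import env
d=np.load("w3.npz");k,p=d["k"],d["p"]
px=lambda u,v:(220+u/4-.5,140+v/4-.5)
o=lambda u,v,z:onz("w",*px(u,v),z,k,p)
n=o(384,195,54); e=o(394,330,170.5); l=o(384,113,54);b=o(384,278,54)
c=e-np.array([0,19]);print("nut",n,l,b,"mid",(l+b)/2,"holder",c, "base mid",o(384,20,8),o(384,330,8))
s=env.get_state();print(s["tool_pos"],"off",c-s["tool_pos"][:2])
```

```text
nut [479.7  50.3] [479.9  69.2] [479.5  30.4] mid [479.7  49.8] holder [482.1  45.9] base mid [479.7  83.4] [478.9  -1.3]
[481.72741191  46.31161501 199.70348311] off [ 0.37258809 -0.41161501]
```

```bash
python3 -m handwheel '0 0.002 -0.002 0.015 0 0 0; 0 0.002 -0.002 0.03 0 0 0; 0 0.002 -0.002 0.045 0 0 0; 0 0.002 -0.002 0.058 0 0 0; 0 0.002 -0.002 0.058 0 0 0'
python3 - <<'E'
from h import *; from rig import env
q=[];M=[]
for i in range(8):
    f=env.grab_frame("wrist" if i<4 else "scene"); s=env.get_state(); q.append(s["tool_pos"]); M.append(rot(s).as_matrix()[:,0])
    if i==3: w=f["frame"]; np.savez("w4",k=f["mtx"],p=f["pose"])
sc=f["frame"]
print(np.mean(q,0),np.std(q,0),np.mean(M,0))
c=lambda i,x,y:cv2.resize(i[y:y+100,x:x+80,::-1],None,fx=5,fy=5,interpolation=cv2.INTER_CUBIC)
cv2.imwrite("pics/w4.png",np.hstack([c(w,280,180),c(sc,260,110)]))
E
```

```text
time_s: 5.8
tool_pos: [478.5, 48.6, 140.1]
ee_rot: [-0.001, 0.709, 0.705, -0.001]
wrist_force: [-0.1, 0.3, -0.2]
opening: 11.2
grasp_force: 58.7
[479.89109519  48.98395776 142.28598838] [0.32536977 0.08924224 0.45498168] [6.07255308e-03 9.99981544e-01 1.50411898e-04]
```

View pics/w4.png

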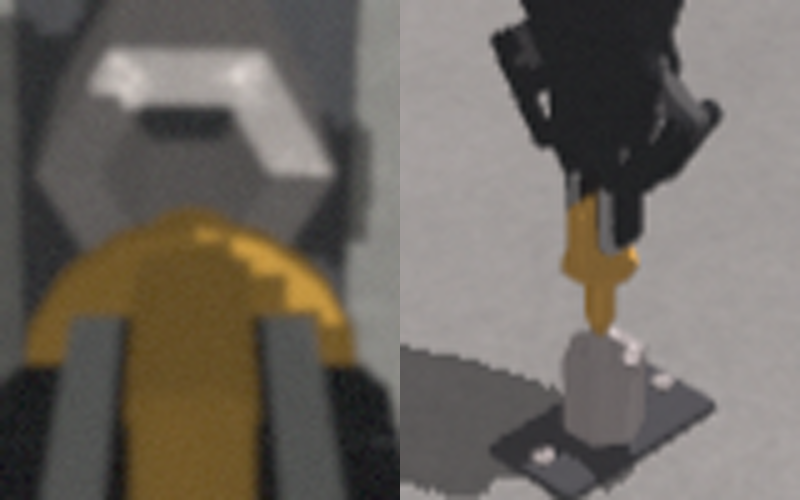

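The scene crop shows the tip hanging just above the nut at crop (199,332). In the wrist crop the nut's hex corners are at (38,172) and (335,172), and the collar's far edge is at (193,210).

Run:
```python
from h import *
d=np.load("w4.npz");k,p=d["k"],d["p"]
px=lambda u,v:(280+u/5-.4,180+v/5-.4)
o=lambda u,v,z:onz("w",*px(u,v),z,k,p)
print("nut",o(186,172,54),"top edge-19",o(186,48,54)-[0,19],"holder",o(193,210,113.3)-[0,19], "tip scene",onz("scene",299.4,176,68),onz("scene",299.4,176,67),"nut scene",onz("scene",300.9,179.5,54))
```

```text
nut [479.4  50. ] top edge-19 [479.6  49.8] holder [480.5  49.1] tip scene [483.4  43.9] [482.5  44.9] nut scene [483.1  49.5]
```

```bash
python3 -m handwheel '0 0.001 0 0.005 0 0 0; 0 0.001 0 0.01 0 0 0; 0 0.001 0 0.015 0 0 0; 0 0.001 0 0.02 0 0 0; 0 0.001 0 0.025 0 0 0'; python3 -m handwheel '0 0 0 0.004 0 0 0; 0 0 0 0.008 0 0 0; 0 0 0 0.012 0 0 0; 0 0 0 0.012 0 0 0; 0 0 0 0.012 0 0 0'
```

```text
time_s: 6.7
tool_pos: [479.5, 49.9, 116.2]
ee_rot: [-0.0, 0.709, 0.705, -0.0]
wrist_force: [-0.4, -0.4, -1.3]
opening: 11.0
grasp_force: 58.7
time_s: 7.2
tool_pos: [479.6, 50.0, 104.8]
ee_rot: [-0.0, 0.709, 0.705, 0.0]
wrist_force: [0.4, -0.2, -1.2]
opening: 11.1
grasp_force: 58.7
```

```bash
python3 -m handwheel '0 0 0 0.004 0 0 0; 0 0 0 0.008 0 0 0; 0 0 0 0.012 0 0 0; 0 0 0 0.013 0 0 0; 0 0 0 0.013 0 0 0'; python3 -m handwheel '0 0 0 0.001 0 0 0; 0 0 0 0.002 0 0 0; 0 0 0 0.003 0 0 0; 0 0 0 0.003 0 0 0; 0 0 0 0.003 0 0 0'
```

```text
time_s: 7.7
tool_pos: [479.4, 49.9, 91.5]
ee_rot: [-0.0, 0.709, 0.705, -0.0]
wrist_force: [0.3, 0.4, -0.8]
opening: 10.7
grasp_force: 58.7
time_s: 8.2
tool_pos: [479.7, 50.0, 89.1]
ee_rot: [0.0, 0.709, 0.705, 0.0]
wrist_force: [-1.8, -0.6, 2.7]
opening: 10.9
grasp_force: 59.2
```

Contact is beginning. I'll press a little more until it seats.

```bash
python3 -m handwheel '0 0 0 0.001 0 0 0; 0 0 0 0.002 0 0 0; 0 0 0 0.002 0 0 0; 0 0 0 0.002 0 0 0; 0 0 0 0.002 0 0 0'
python3 - <<'E'
from h import *; from rig import env
q=[];F=[]
for i in range(4): env.grab_frame("scene"); s=env.get_state(); q.append(s["tool_pos"]);F.append(s["wrist_force"])
print(np.mean(q,0),np.mean(F,0),rot(s).as_matrix().round(3).tolist(),s["joints"].round(2))
E
```

```text
time_s: 8.7
tool_pos: [479.8, 50.0, 89.0]
ee_rot: [0.001, 0.709, 0.705, -0.0]
wrist_force: [-11.6, -1.6, 28.6]
opening: 11.2
grasp_force: 63.1
[479.79086913  49.99752007  89.01166868] [-12.25242308  -2.61097357  27.79313031] [[0.006, 1.0, 0.001], [1.0, -0.006, -0.001], [-0.001, 0.001, -1.0]] [ 0.31  0.28 -0.55  1.94  0.18  0.97 -0.33]
```

```bash
python3 -m handwheel '0 0 0 -0.001 0 0 0; 0 0 0 -0.001 0 0 -0.1; 0 0 0 -0.001 0 0 -0.22; 0 0 0 -0.001 0 0 -0.34; 0 0 0 -0.001 0 0 -0.46'; python3 -m handwheel '0 0 0 0 0 0 -0.12; 0 0 0 0 0 0 -0.24; 0 0 0 0 0 0 -0.36; 0 0 0 0 0 0 -0.48; 0 0 0 0 0 0 -0.6'
```

```text
time_s: 9.4
tool_pos: [480.2, 50.3, 89.1]
ee_rot: [0.001, 0.528, 0.849, 0.0]
wrist_force: [-5.2, -1.4, 14.4]
opening: 10.5
grasp_force: 61.0
time_s: 9.9
tool_pos: [479.2, 49.4, 89.1]
ee_rot: [-0.0, 0.254, 0.967, -0.001]
wrist_force: [-10.9, -3.3, 21.1]
opening: 11.0
grasp_force: 62.1
```

```bash
python3 -m handwheel '0 0 0 0 0 0 -0.12; 0 0 0 0 0 0 -0.24; 0 0 0 0 0 0 -0.36; 0 0 0 0 0 0 -0.46; 0 0 0 0 0 0 -0.517'; python3 -m handwheel '0 0 0 0 0 0 0; 0 0 0 0 0 0 0; 0 0 0 0 0 0 0; 0 0 0 0 0 0 0; 0 0 0 0 0 0 0'
python3 - <<'E'
from h import *; from rig import env
s=env.get_state(); print(rot(s).as_matrix().round(3).tolist(),s["joints"].round(2),go(s,(584,273,89),np.pi/2))
f=env.grab_frame("scene");c=lambda i,x,y:cv2.resize(i[y:y+100,x:x+80,::-1],None,fx=5,fy=5,interpolation=cv2.INTER_CUBIC)
w=env.grab_frame("wrist"); cv2.imwrite("pics/w5.png",np.hstack([c(f["frame"],260,110),c(w["frame"],280,180)]))
E
```

```text
time_s: 10.4
tool_pos: [479.2, 48.6, 89.1]
ee_rot: [-0.001, -0.001, 1.0, -0.001]
wrist_force: [-11.6, -5.7, 23.0]
opening: 11.1
grasp_force: 62.3
time_s: 10.9
tool_pos: [479.2, 48.6, 89.1]
ee_rot: [-0.0, 0.0, 1.0, -0.002]
wrist_force: [-11.0, -6.0, 22.5]
opening: 10.9
grasp_force: 62.3
[[-1.0, 0.001, -0.001], [0.001, 1.0, -0.003], [0.001, -0.003, -1.0]] [ 0.54  0.34 -0.82  1.93  0.3   1.    1.15] (array([-0.1046,  0.2245, -0.0007]), array([-0.003 , -0.001 , -0.0009]))
```

```bash
python3 -m handwheel '0 0 0 -0.008 0 0 0; 0 0 0 -0.022 0 0 0; 0 0 0 -0.038 0 0 0; 0 0 0 -0.056 0 0 0; 0 0 0 -0.074 0 0 0'; python3 -m handwheel '0 0 0 -0.002 0 0 0; 0 -0.015 0.032 -0.002 0 0 0; 0 -0.031 0.066 -0.002 0 0 0; 0 -0.047 0.1 -0.002 0 0 0; 0 -0.063 0.134 -0.002 0 0 0'; python3 -m handwheel '0 -0.015 0.032 0 0 0 0; 0 -0.03 0.064 0 0 0 0; 0 -0.04 0.085 0 0 0 0; 0 -0.0425 0.0905 0 0 0 0; 0 -0.0425 0.0905 0 0 0 0'; python3 -c "
from h import *; from rig import env
f=env.grab_frame('wrist'); s=env.get_state();print(s['tool_pos'],go(s,(585,273.5,83),np.pi/2))"
```

```text
time_s: 11.5
tool_pos: [479.9, 50.4, 163.3]
ee_rot: [0.0, -0.0, 1.0, 0.0]
wrist_force: [-0.4, 0.3, -1.5]
opening: 11.0
grasp_force: 58.8
time_s: 12.0
tool_pos: [543.1, 185.1, 163.2]
ee_rot: [-0.0, 0.0, 1.0, 0.0]
wrist_force: [0.1, -1.2, -1.3]
opening: 11.0
grasp_force: 58.9
time_s: 12.5
tool_pos: [584.6, 275.6, 163.0]
ee_rot: [-0.001, -0.001, 1.0, 0.0]
wrist_force: [-0.1, 0.0, -1.2]
opening: 11.0
grasp_force: 58.9
[584.74156924 274.24426979 163.10561418] (array([-0.0003, -0.0007,  0.0801]), array([-0.0003, -0.001 ,  0.0006]))
```

```bash
python3 -m handwheel '0 0 -0.001 0.02 0 0 0; 0 0 -0.001 0.04 0 0 0; 0 0 -0.001 0.06 0 0 0; 0 0 -0.001 0.07 0 0 0; 0 0 -0.001 0.078 0 0 0'; python3 -m handwheel '0 0 0 0.001 0 0 0; 0 0 0 0.002 0 0 0; 0 0 0 0.003 0 0 0; 0 0 0 0.003 0 0 0; 0 0 0 0.003 0 0 0'
```

```text
time_s: 13.05
tool_pos: [585.1, 272.0, 85.3]
ee_rot: [-0.0, 0.001, 1.0, -0.0]
wrist_force: [0.6, 1.2, -1.3]
opening: 11.1
grasp_force: 58.9
time_s: 13.55
tool_pos: [585.2, 273.7, 83.3]
ee_rot: [0.0, -0.0, 1.0, 0.0]
wrist_force: [0.3, 0.5, -1.2]
opening: 11.1
grasp_force: 58.9
```

```bash
python3 -m handwheel '0 0 0 0.001 0 0 0; 0 0 0 0.002 0 0 0; 0 0 0 0.002 0 0 0; 0 0 0 0.002 0 0 0; 0 0 0 0.002 0 0 0' 20; python3 -m handwheel '0.15 0 0 0 0 0 0; 0.25 0 0 0 0 0 0; 0.4 0 0 0 0 0 0; 0.6 0 0 0 0 0 0; 0.8 0 0 0 0 0 0'; python3 -m handwheel '0.9 0 0 0 0 0 0; 0.9 0 0 -0.02 0 0 0; 0.9 0 0 -0.05 0 0 0; 0.9 0 0 -0.09 0 0 0; 0.9 0 0 -0.13 0 0 0';  python3 -m handwheel '0.9 0 0 -0.02 0 0 0; 0.9 0.02 -0.04 -0.02 0 0 0; 0.9 0.04 -0.08 -0.02 0 0 0; 0.9 0.05 -0.1 -0.02 0 0 0; 0.9 0.05 -0.1 -0.02 0 0 0'
python3 - <<'E'
from h import *; from rig import env
f=env.grab_frame("scene")["frame"];t=env.grab_frame("top")["frame"]
c=lambda i,x,y:cv2.resize(i[y:y+80,x:x+80,::-1],None,fx=5,fy=5,interpolation=cv2.INTER_CUBIC)
cv2.imwrite("pics/fin.png",cv2.resize(np.vstack([np.hstack([c(f,345,110),c(f,185,230)]),np.hstack([c(t,170,160),c(t,395,160)])]),(600,600)))
E
```

```text
time_s: 14.05
tool_pos: [585.0, 273.5, 80.8]
ee_rot: [-0.0, -0.0, 1.0, 0.0]
wrist_force: [-0.7, -0.4, -1.5]
opening: 11.1
grasp_force: 58.9
time_s: 14.55
tool_pos: [585.0, 273.5, 80.9]
ee_rot: [0.0, -0.0, 1.0, 0.0]
wrist_force: [-0.2, 0.6, 0.5]
opening: 62.1
grasp_force: 0.0
time_s: 15.05
tool_pos: [584.7, 273.3, 211.9]
ee_rot: [-0.0, -0.0, 1.0, -0.0]
wrist_force: [0.1, 0.8, 0.3]
opening: 77.2
grasp_force: 0.0
time_s: 15.55
tool_pos: [534.8, 169.5, 230.9]
ee_rot: [0.0, 0.002, 1.0, -0.001]
wrist_force: [0.0, -0.6, -0.4]
opening: 76.9
grasp_force: 0.0
```

View pics/fin.png

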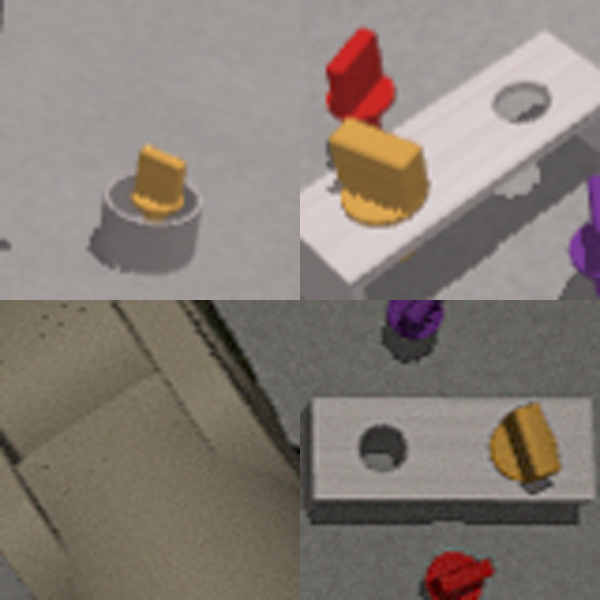

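The slim screw is tip down in the cup at crop (160,185), the thick one still hangs in the rack, and the red and purple look-alikes are where they were. I'm letting it settle and handing in.

```bash
python3 -m handwheel '0.9 0 0 0 0 0 0; 0.9 0 0 0 0 0 0; 0.9 0 0 0 0 0 0; 0.9 0 0 0 0 0 0; 0.9 0 0 0 0 0 0' | head -1; python3 -c "
from rig import env; print(env.close_job())"
```

```text
time_s: 16.15
the job is handed in; nothing more can be done
None
```

The job is handed in at 16.2 s: the slim screw seated home in the gauge nut, turned a quarter turn while still home, and now stands tip down in the keep cup, while the thick screw still hangs in its rack hole.

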